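# Stroke a wafer slide end to end and park it in its tight spot

## Robot

A 6-joint arm with a two-finger parallel gripper is mounted at the origin on a cart in front of the work surface, level with it; the furniture and walls round the work are solid. World frame = base frame: x ahead of the robot, y to its left, z up, the work surface at z = 0. Lengths are in m, angles in rad, forces in N, time in s.
With the tool pointing down it reaches from about 0.35 to 0.975 m from the base axis. Payload 4.9 kg.
Tool frame: the origin (TCP) lies at the very end of the fingers, on their centre line; the grasp point (between the pads) lies 19 mm behind it (manip.hold_point_z is the distance from the TCP to the grasp point, in m); z points along the fingers, y is the direction in which the jaws open and shut (so a half turn about z gives the same grasp; the last joint's range is limited). The gripper opens to 85 mm and grips with 20 to 120 N. Pads are 22 mm wide; open, the fingers measure 114 mm over their backs; the gripper's body (76 mm by 85 mm) begins 54 mm behind the grasp point. The pads swing forward as they close: fully open they stand 13 mm farther back than shut.
Start: joints at [-1.314, 0.053, 1.613, -0, 1.476, -0.119], TCP at [0.229, -0.581, 0.231] pointing down, gripper open.
Joint ranges: [-3.01, 3.01], [-1.01, 2.22], [0.06, 2.58], [-1.02, 4.17], [0.09, 2.62], [-3.14, 3.14]. Speed limits (rad/s): [2.57, 2.57, 3.14, 3.14, 3.14, 3.14].

## Interface

Orientations are given as a unit quaternion [w, x, y, z].
In Python, from plant import monitor, grab_frame, camera_params, ticket, manip gives the robot as it stands.
- The arm moves only by the tool play_rows, never from a script. Its argument "commands" is a list of rows, each an object of numbers: "dx", "dy", "dz": the shift along the tool's x, y, z in cm; "rx", "ry", "rz": the turn, a rotation vector about the tool's x, y, z in rad; "claw": the closure, from 0 (fully open) to 1 (shut). In form: [{"dx": .., "dy": .., "dz": .., "rx": .., "ry": .., "rz": .., "claw": ..}, ...]. A call has 1 to 5 rows; each row is the pose to reach, as a shift and turn from the pose measured when the call began, along the tool's axes at that moment; what a row does not reach only later rows make up. A row lasts 1/10 s, in which the tool goes at most 50 mm and 8.59 degrees, less where a joint would pass 70% of its speed; a pose out of reach is approached as far as the arm can. A call with a gripper value outside its range is refused whole. The fingers move at their own pace and stop on an object; the grip force is fixed at half the most. Time passes only in rows, so rows that repeat a pose let the fingers close. It gives the time, the measured TCP pose, the force and the opening at its end, in the units of the state.
- monitor.state(): the state, without advancing time (a new reading comes with each control period).
- grab_frame(name): name is "side" or "top" or "wrist"; returns the picture (400x640x3 uint8, blue, green, red); there is no depth.
- camera_params(name): a dict with "fx", "fy", "cx", "cy" (pixels), "rvec" (rotation vector, rad) and "tvec" (3), from world to camera coordinates, as OpenCV has them; the wrist camera has in their place "tool_from_camera" (4x4, takes a point from camera to tool coordinates, whose origin is the TCP and whose axes are the flange's). Camera axes: x right, y down, z forward; pixel columns grow to the right and rows downward; lengths in m; the calibration is good to about 2 mm. A picture is of the moment at which its call begins: read the wrist's pose just before it. camera_params takes no time and is no camera call.
- ticket.job_done(): hands the job in, once; it reports no verdict.
The state is a dict: "time": time; "joint_pos": joint angles; "joint_vel": joint speeds; "joint_efforts": joint torques, N m; "tool_pos": TCP position; "tool_rot": TCP orientation; "contact_force": force on the tool from outside, world axes, zero at the start; "ft_torque": the same for the moment, N m; "gripper_width": opening from 0.0 (shut) to 1.0 (fully open).
Only numpy, scipy, OpenCV 4.12 (cv2) and the standard library are available. Lean on these libraries where they do the work, as an engineer would, in place of code of your own. Each camera call takes 0.05 s, during which the arm holds its last target.

## Task

Take the small linear slide's blue carriage by its black knob and stroke it through its full travel, first until it presses lightly on the rubber buffer of the left stop, then until it presses lightly on the buffer of the right stop, never ramming either, and feel on the way for the one tight spot where it drags. Then bring the carriage back, leave it standing in the tight spot so that it can be cleaned there, and let go; do not disturb the things standing around the slide.

Things in the scene. Friction and masses are not known exactly. Their poses are not given: they have to be found in the camera images.
- rail: Slide fixed on the worktop: aluminium base plate 84x410x10 mm, steel rail to 26 mm height. Origin: centre of underside; y runs along the rail (+ = to the left stop), z up. One tight spot is hidden inside, within 45 mm either side of the origin along y; not visible, it drags (both ways alike) only while the carriage's middle is within about 12 mm of it.
- carriage: Blue carriage 70x70 mm, top at 42 mm, sliding along the rail's y and staying where it is left. Origin: under its middle, at worktop level; axes as the rail's. Its end faces are 35 mm from its middle. Running drag about 1.5 N; in the tight spot about 10 N, with a peak of up to about 15 N on entering it.
- knob (a point): Centre of the grip of the upright black round knob in the middle of the carriage: diameter 24 mm, from 51 to 85 mm above the worktop, this point at 68 mm. Nothing else on the slide is higher than 42 mm.
- stop_left: Left stop: grey saddle 58x30 mm, top at 41 mm, fixed near the rail's left (+y) end. Origin: rail's middle line at worktop level, axes as the rail's. From its face at y = -15 mm a set screw with a black rubber buffer points at the carriage at 34 mm height; the buffer's tip stands 12 to 27 mm off that face, set differently each time and not measured.
- stop_right: Right stop: the same at the rail's right (-y) end, facing the other way (face at y = +15 mm, buffer towards +y, its own unmeasured length). The rubber of either buffer gives about 1 mm per 4 N; a light press is 3 to 14 N held a moment, more than 20 N is ramming.
- wafer_tub: Bystander: cream screw-top tub, diameter 68 mm, 46 mm high, standing loose behind the slide. Origin at the centre of its underside.
- beaker: Bystander: glass beaker, diameter 54 mm, 70 mm high, standing loose behind the slide. Origin at the centre of its underside.
- dropper_bottle: Bystander: amber bottle with black cap, diameter 38 mm, 80 mm high, standing loose behind the slide. Origin at the centre of its underside.

How it is judged:
On the way, in this order (a step that is already met when the one before it is completed fails the run):
1. the carriage presses lightly on the left buffer (contact force between carriage and stop_left above 1.5 N), for 0.1 s.
2. then the carriage presses lightly on the right buffer (contact force between carriage and stop_right above 1.5 N), for 0.1 s.
At the end, for the whole second after the job is handed in: The carriage stands still, let go, in the tight spot: the friction in the rail holds it there (middle of the carriage within about 12 mm of the spot) (contact force between carriage and rail above 2 N and linear speed of carriage below 0.005 m/s); the robot touches nothing.
It fails at once if the carriage is rammed into the left buffer (over 20 N) (contact force between carriage and stop_left above 20 N).
It fails at once if the carriage is rammed into the right buffer (over 20 N) (contact force between carriage and stop_right above 20 N).
It fails at once if a bystander is shoved or knocked over (distance of any of wafer_tub, beaker, dropper_bottle from where it was at the start of the episode above 0.015 m or angle between any of wafer_tub, beaker, dropper_bottle's own z axis and vertical above 0.4 rad).
It also fails if it takes over 54 s, if anything falls off the work surface, if the arm or the gripper's body presses on something with over 40 N, if the wrist force passes 120 N, or if a joint passes its speed limit or range.

## Working session

There is one attempt and no reset: what is moved stays moved. The work goes in short steps, Python scripts to look and compute and a tool call to move; the robot and the scene stay as the last step left them, time stands still between calls to the robot, and variables do not carry over. Pictures are saved under pics/ and viewed, and the job is handed in when it is done.

Besides the shell and the picture viewer there is one more tool, called after "Emit:" in YAML: its name, and indented under it one key for each argument. play_rows: Moves the arm, as the interface text tells. Its arguments: {"type":"object","properties":{"commands":{"type":"array"}},"required":["commands"]}

```bash
mkdir -p pics; ls; python3 - <<'E'
from plant import monitor, grab_frame, camera_params, ticket, manip
import cv2
print(monitor.state()); print(manip.hold_point_z)
for n in ("side","top","wrist"):
    f=grab_frame(n); cv2.imwrite(f"pics/{n}0.png",f); print(n,camera_params(n))
E
```

```text
pics
{'time': 0.0, 'joint_pos': array([-1.31394961e+00,  5.33675828e-02,  1.61427829e+00, -1.93884679e-05,
        1.47598394e+00, -1.19029118e-01]), 'joint_vel': array([-0.00010553, -0.00018261,  0.00060927,  0.00232564,  0.00045751,
        0.00114406]), 'joint_efforts': array([-1.21643821e-03, -3.93693924e+01, -3.70175028e+01, -1.48644267e-04,
        7.16950977e-03, -7.68500740e-06]), 'tool_pos': array([ 0.22925129, -0.58077839,  0.23006574]), 'tool_rot': array([-1.01549680e-03,  9.82390906e-01,  1.86834337e-01, -7.97603476e-05]), 'contact_force': array([ 0.36666194, -0.52208271, -0.86741791]), 'ft_torque': array([-0.02789904, -0.00734869, -0.05984351]), 'gripper_width': 0.999431560357981}
0.0187
side {'fx': 464.0288411564096, 'fy': 464.0288411564096, 'cx': 320.8173327309204, 'cy': 206.62379672345298, 'rvec': array([ 0.5854404 , -2.65312415,  1.19414904]), 'tvec': array([0.45507866, 0.23722185, 0.70214807])}
top {'fx': 420.56290523243854, 'fy': 420.56290523243854, 'cx': 319.4773262428959, 'cy': 199.367658066862, 'rvec': array([ 2.14258897, -2.13434889,  0.17403542]), 'tvec': array([-0.06368482,  0.53980625,  0.91662939])}
wrist {'fx': 288.6984931482685, 'fy': 288.6984931482685, 'cx': 319.1633462247035, 'cy': 201.1451005638456, 'tool_from_camera': array([[ 6.73932908e-05, -9.54003436e-01, -2.99795663e-01,
         7.73784530e-02],
       [ 9.99999985e-01,  1.12820625e-04, -1.34218001e-04,
         4.42584197e-04],
       [ 1.61867568e-04, -2.99795649e-01,  9.54003429e-01,
        -1.43644003e-01],
       [ 0.00000000e+00,  0.00000000e+00,  0.00000000e+00,
         1.00000000e+00]])}
```

View pics/side0.png

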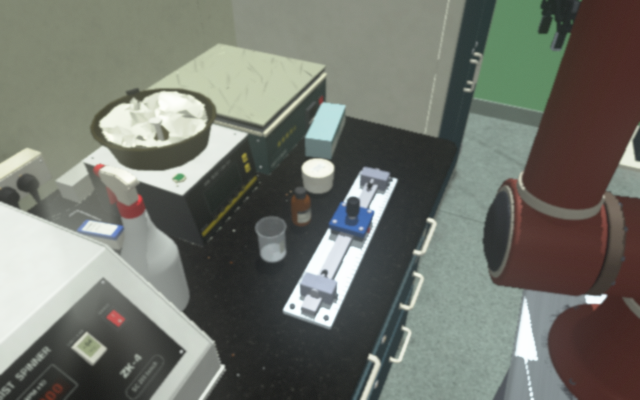

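View pics/top0.png

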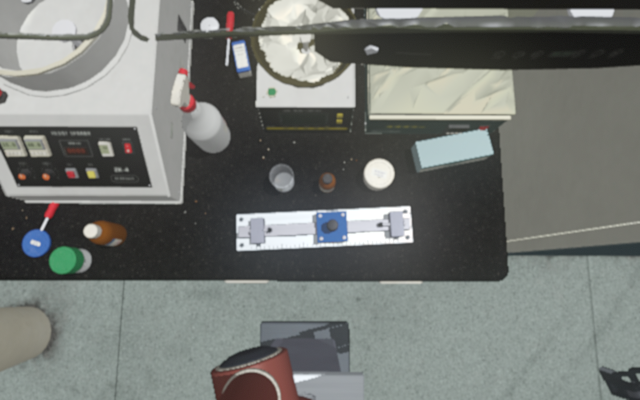

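```bash
cat > h.py <<'E'
import numpy as np, cv2
from plant import monitor, grab_frame, camera_params, ticket, manip
def ray(cam,uv,z):
    p=camera_params(cam);R=cv2.Rodrigues(p['rvec'])[0];t=p['tvec']
    d=R.T@np.array([(uv[0]-p['cx'])/p['fx'],(uv[1]-p['cy'])/p['fy'],1]);c=-R.T@t
    return c+d*(z-c[2])/d[2]
def proj(cam,X):
    p=camera_params(cam);K=np.array([[p['fx'],0,p['cx']],[0,p['fy'],p['cy']],[0,0,1]])
    return cv2.projectPoints(np.float64(X).reshape(-1,3),p['rvec'],p['tvec'],K,None)[0].reshape(-1,2)
E
python3 - <<'E'
from h import *
a=cv2.imread('pics/top0.png')[150:260,225:425]; cv2.imwrite('pics/topz.png',cv2.resize(a,None,fx=4,fy=4,interpolation=cv2.INTER_CUBIC))
a=cv2.imread('pics/side0.png')[150:335,230:430]; cv2.imwrite('pics/sidez.png',cv2.resize(a,None,fx=3,fy=3,interpolation=cv2.INTER_CUBIC))
E
```

```text
(no output)
```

View pics/topz.png

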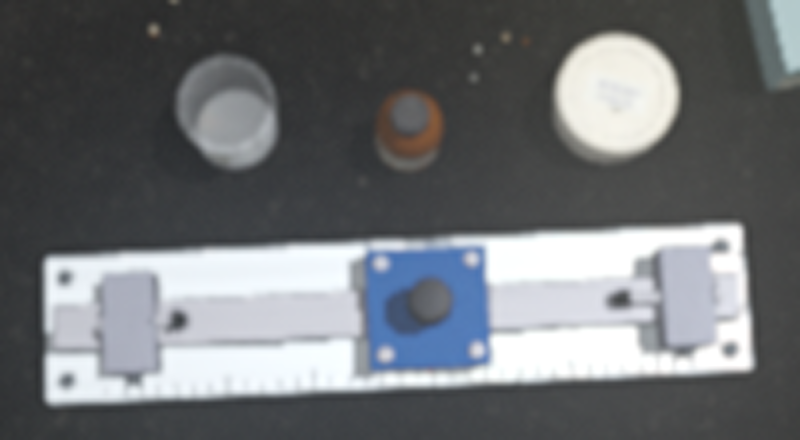

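View pics/sidez.png

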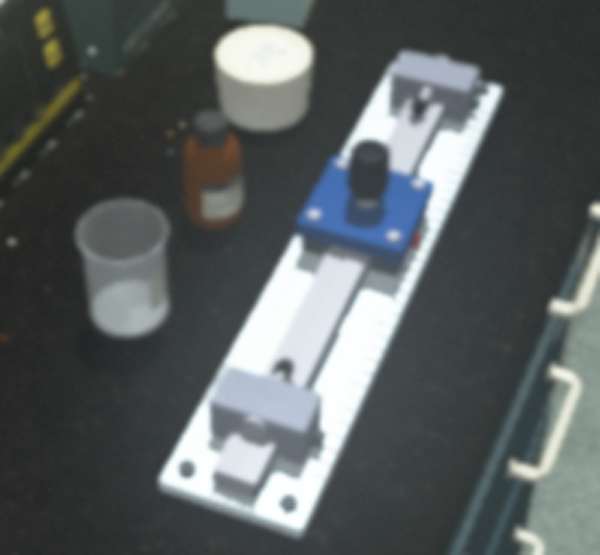

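```bash
python3 - <<'E'
from h import *
f=lambda x,y,z:ray('top',(225+(x+.5)/4-.5,150+(y+.5)/4-.5),z)
g=lambda x,y,z:ray('side',(230+(x+.5)/3-.5,150+(y+.5)/3-.5),z)
c=np.array([f(44,257,.01),f(742,224,.01),f(754,371,.01),f(45,404,.01)]);print(c.round(4));m=c.mean(0);print('mid',m)
d=(c[0]-c[1]+c[3]-c[2]);d/=np.linalg.norm(d);print('dir',d,np.degrees(np.arctan2(-d[0],d[1])))
print('sizes',np.linalg.norm(c[0]-c[1]),np.linalg.norm(c[2]-c[1]))
for n,p in dict(knobt=f(431,299,.085),carr=np.mean([f(381,263,.042),f(471,259,.042),f(386,355,.042),f(477,350,.042)],0),knobside=g(370,152,.085),
  bufL=f(188,321,.034),bufR=f(607,299,.034),stopL=np.mean([f(98,274,.041),f(157,274,.041),f(100,375,.041),f(160,373,.041)],0),stopR=np.mean([f(655,250,.041),f(708,247,.041),f(662,350,.041),f(715,346,.041)],0),
  dropper=f(410,112,.08),tub=f(617,95,.046),beaker=f(226,103,.07)).items():
  q=p-m;print(n,p.round(4),'along',round(q@d,4),'across',round(q@np.array([d[1],-d[0],0]),4))
E
```

```text
[[ 0.5102  0.1352  0.01  ]
 [ 0.5314 -0.2756  0.01  ]
 [ 0.445  -0.2799  0.01  ]
 [ 0.4244  0.1316  0.01  ]]
mid [ 0.47773413 -0.0721437   0.01      ]
dir [-0.05082381  0.99870764  0.        ] 2.913244745310027
sizes 0.4113505519371705 0.08648999735815084
knobt [ 0.4787 -0.0896  0.085 ] along -0.0175 across 0.0
carr [ 0.4787 -0.0898  0.042 ] along -0.0176 across 0.0001
knobside [ 0.4762 -0.0859  0.085 ] along -0.0136 across -0.0023
bufL [0.4707 0.0472 0.034 ] along 0.1195 across -0.0009
bufR [ 0.4842 -0.1918  0.034 ] along -0.1199 across 0.0004
stopL [0.4684 0.0798 0.041 ] along 0.1522 across -0.0016
stopR [ 0.4843 -0.2351  0.041 ] along -0.1631 across -0.0018
dropper [ 0.583  -0.0783  0.08  ] along -0.0115 across 0.1048
tub [ 0.6008 -0.198   0.046 ] along -0.132 across 0.1165
beaker [0.5898 0.0245 0.07  ] along 0.0908 across 0.1169
```

```bash
cat >> h.py <<'E'
from scipy.spatial.transform import Rotation as Ro
M=np.array([0.4777,-0.0721]);D=np.array([-0.0508,0.9987]);A=np.array([D[1],-D[0]])
def go(s,z,across=0.):
    """deltas (cm, rad) to rail coordinate s, height z, tool y=-rail dir"""
    st=monitor.state();w,x,y,zz=st['tool_rot'];R=Ro.from_quat([x,y,zz,w])
    p=np.r_[M+D*s+A*across,z]
    Rt=Ro.from_matrix(np.c_[np.r_[A,0],np.r_[-D,0],[0,0,-1]])
    print('d cm',(R.inv().apply(p-st['tool_pos'])*100).round(2),'rot',(R.inv()*Rt).as_rotvec().round(3))
def where():
    st=monitor.state();p=st['tool_pos'];q=p[:2]-M;f=st['contact_force']
    print('t',round(st['time'],2),'s',(q@D).round(4),'acr',(q@A).round(4),'z',p[2].round(4),'Fs',(f[:2]@D).round(2),'Fa',(f[:2]@A).round(2),'Fz',f[2].round(2),'w',round(st['gripper_width'],3))
E
python3 -c "
from h import *
where();go(-.0175,.16)"
```

```text
t 0.15 s -0.4955 acr -0.274 z 0.2304 Fs -0.54 Fa -0.22 Fz 0.41 w 1.003
d cm [ 41.22 -36.55   7.1 ] rot [-0.002  0.     0.325]
```

Emit:
play_rows:
  commands:
    - {"dx": 7,"dy": -6,"dz": 1.2,"rz": 0.06,"claw": 0}
    - {"dx": 14,"dy": -12,"dz": 2.4,"rz": 0.12,"claw": 0}
    - {"dx": 21,"dy": -18,"dz": 3.6,"rz": 0.18,"claw": 0}
    - {"dx": 28,"dy": -24,"dz": 4.8,"rz": 0.25,"claw": 0}
    - {"dx": 35,"dy": -30,"dz": 6,"rz": 0.3,"claw": 0}

```text
invalid input
```

```bash
python3 -c "
from h import *
where();go(-.0175,.16)"
```

```text
t 0.15 s -0.4955 acr -0.274 z 0.2304 Fs -0.54 Fa -0.22 Fz 0.41 w 1.003
d cm [ 41.22 -36.55   7.1 ] rot [-0.002  0.     0.325]
```

Emit:
play_rows:
  commands:
    - {"dx": 4,"dy": -3,"dz": 0.7,"rx": 0,"ry": 0,"rz": 0.04,"claw": 0}
    - {"dx": 8,"dy": -6,"dz": 1.4,"rx": 0,"ry": 0,"rz": 0.08,"claw": 0}
    - {"dx": 12,"dy": -9,"dz": 2.1,"rx": 0,"ry": 0,"rz": 0.12,"claw": 0}
    - {"dx": 16,"dy": -13,"dz": 2.8,"rx": 0,"ry": 0,"rz": 0.16,"claw": 0}
    - {"dx": 20,"dy": -17,"dz": 3.5,"rx": 0,"ry": 0,"rz": 0.2,"claw": 0}

```text
time: 0.65
tool_pos: [0.347, -0.3618, 0.1969]
tool_rot: [-0.001, 0.996, 0.087, -0.0]
contact_force: [1.4, 0.3, 0.4]
gripper_width: 1.001
```

```bash
python3 -c "
from h import *
where();go(-.0175,.16)"
```

```text
t 0.65 s -0.2827 acr -0.1453 z 0.1969 Fs 0.27 Fa 1.43 Fz 0.43 w 1.001
d cm [ 17.67 -24.53   3.74] rot [-0.002  0.     0.123]
```

Emit:
play_rows:
  commands:
    - {"dx": 3,"dy": -4,"dz": 0.7,"rx": 0,"ry": 0,"rz": 0.04,"claw": 0}
    - {"dx": 6,"dy": -8,"dz": 1.4,"rx": 0,"ry": 0,"rz": 0.08,"claw": 0}
    - {"dx": 9,"dy": -12,"dz": 2.1,"rx": 0,"ry": 0,"rz": 0.12,"claw": 0}
    - {"dx": 12,"dy": -16,"dz": 2.8,"rx": 0,"ry": 0,"rz": 0.12,"claw": 0}
    - {"dx": 15,"dy": -20,"dz": 3.5,"rx": 0,"ry": 0,"rz": 0.12,"claw": 0}

```text
time: 1.15
tool_pos: [0.4585, -0.1408, 0.1626]
tool_rot: [-0.001, 1.0, 0.027, -0.0]
contact_force: [0.6, 0.1, -0.3]
gripper_width: 0.998
```

```bash
python3 -c "
from h import *
where();go(-.0175,.16)"
```

```text
t 1.15 s -0.0676 acr -0.0226 z 0.1626 Fs 0.11 Fa 0.65 Fz -0.26 w 0.998
d cm [ 2.28 -5.    0.27] rot [-0.002  0.     0.003]
```

Emit:
play_rows:
  commands:
    - {"dx": 1.2,"dy": -2.5,"dz": 1,"rx": 0,"ry": 0,"rz": 0,"claw": 0}
    - {"dx": 2.3,"dy": -5,"dz": 3,"rx": 0,"ry": 0,"rz": 0,"claw": 0}
    - {"dx": 2.3,"dy": -5,"dz": 5,"rx": 0,"ry": 0,"rz": 0,"claw": 0}
    - {"dx": 2.3,"dy": -5,"dz": 5,"rx": 0,"ry": 0,"rz": 0,"claw": 0}

```text
time: 1.55
tool_pos: [0.4765, -0.0879, 0.1093]
tool_rot: [-0.002, 1.0, 0.028, -0.003]
contact_force: [-0.2, 0.3, -0.6]
gripper_width: 1.0
```

```bash
python3 -c "
from h import *
where();go(-.0175,.05)
cv2.imwrite('pics/w1.png',grab_frame('wrist'));cv2.imwrite('pics/t1.png',cv2.resize(grab_frame('top')[150:260,225:425],None,fx=4,fy=4))"
```

```text
t 1.55 s -0.0157 acr -0.002 z 0.1093 Fs 0.26 Fa -0.23 Fz -0.64 w 1.0
d cm [0.23 0.21 5.92] rot [-0.004  0.006  0.005]
```

View pics/w1.png

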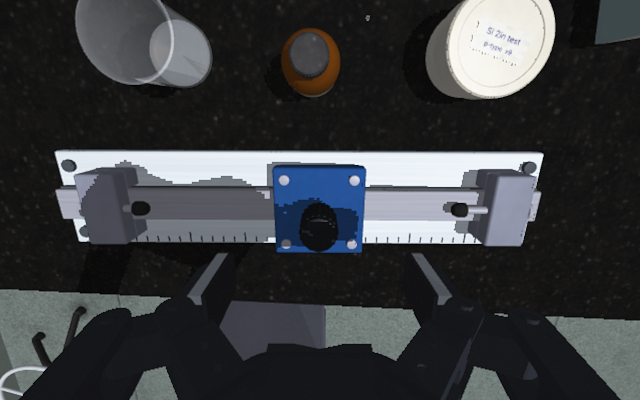

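```bash
python3 - <<'E'
from h import *
T=camera_params('wrist')['tool_from_camera'];p=camera_params('wrist');st=monitor.state()
w,x,y,z=st['tool_rot'];R=Ro.from_quat([x,y,z,w]).as_matrix();W=np.eye(4);W[:3,:3]=R;W[:3,3]=st['tool_pos'];C=W@T
def wr(u,v,z):
    d=C[:3,:3]@np.array([(u-p['cx'])/p['fx'],(v-p['cy'])/p['fy'],1]);c=C[:3,3];X=c+d*(z-c[2])/d[2];q=X[:2]-M;print((u,v),X.round(4),'s',(q@D).round(4),'a',(q@A).round(4))
wr(149,209,.034);wr(452,210,.034)
for q in((284,181),(355,181),(286,244),(352,244)):wr(*q,.042)
wr(319,218,.085)
for q in((55,151),(544,153)):wr(*q,.01)
E
```

```text
(149, 209) [0.4718 0.049  0.034 ] s 0.1212 a 0.0003
(452, 210) [ 0.4844 -0.1975  0.034 ] s -0.1255 a 0.0003
(284, 181) [ 0.5032 -0.0614  0.042 ] s 0.0094 a 0.026
(355, 181) [ 0.5061 -0.1154  0.042 ] s -0.0447 a 0.0262
(286, 244) [ 0.4505 -0.0639  0.042 ] s 0.0095 a -0.0268
(352, 244) [ 0.4534 -0.1177  0.042 ] s -0.0443 a -0.0266
(319, 218) [ 0.4909 -0.0889  0.085 ] s -0.0174 a 0.0124
(55, 151) [0.5109 0.1369 0.01  ] s 0.2071 a 0.0438
(544, 153) [ 0.5316 -0.2775  0.01  ] s -0.2079 a 0.0434
```

Emit:
play_rows:
  commands:
    - {"dx": 0.2,"dy": 0.2,"dz": 2,"rx": 0,"ry": 0.006,"rz": 0.005,"claw": 0}
    - {"dx": 0.2,"dy": 0.2,"dz": 4,"rx": 0,"ry": 0.006,"rz": 0.005,"claw": 0}
    - {"dx": 0.2,"dy": 0.2,"dz": 5.8,"rx": 0,"ry": 0.006,"rz": 0.005,"claw": 0}
    - {"dx": 0.2,"dy": 0.2,"dz": 5.9,"rx": 0,"ry": 0.006,"rz": 0.005,"claw": 0}
    - {"dx": 0.2,"dy": 0.2,"dz": 5.9,"rx": 0,"ry": 0.006,"rz": 0.005,"claw": 0}

```text
time: 2.15
tool_pos: [0.481, -0.092, 0.0546]
tool_rot: [-0.001, 1.0, 0.024, 0.003]
contact_force: [-0.2, -0.7, 0.5]
gripper_width: 0.995
```

```bash
python3 -c "
from h import *
where();go(-.0175,.05)"
```

```text
t 2.15 s -0.0201 acr 0.0023 z 0.0546 Fs -0.7 Fa -0.21 Fz 0.51 w 0.995
d cm [-0.24 -0.25  0.46] rot [-0.002 -0.006 -0.003]
```

Emit:
play_rows:
  commands:
    - {"dx": -0.2,"dy": -0.2,"dz": 0.4,"rx": 0,"ry": -0.006,"rz": 0,"claw": 0}
    - {"dx": -0.2,"dy": -0.2,"dz": 0.4,"rx": 0,"ry": -0.006,"rz": 0,"claw": 0}
    - {"dx": -0.2,"dy": -0.2,"dz": 0.4,"rx": 0,"ry": -0.006,"rz": 0,"claw": 0}

```text
time: 2.45
tool_pos: [0.4795, -0.0903, 0.0514]
tool_rot: [-0.001, 1.0, 0.024, 0.001]
contact_force: [0.4, 1.0, 1.0]
gripper_width: 0.998
```

```bash
python3 -c "
from h import *
where();go(-.0175,.05)"
```

```text
t 2.45 s -0.0183 acr 0.0008 z 0.0514 Fs 1.03 Fa 0.42 Fz 1.02 w 0.998
d cm [-0.08 -0.08  0.14] rot [-0.001 -0.001 -0.003]
```

Emit:
play_rows:
  commands:
    - {"dx": -0.05,"dy": -0.05,"dz": 0.1,"rx": 0,"ry": 0,"rz": 0,"claw": 1}
    - {"dx": -0.05,"dy": -0.05,"dz": 0.1,"rx": 0,"ry": 0,"rz": 0,"claw": 1}
    - {"dx": -0.05,"dy": -0.05,"dz": 0.1,"rx": 0,"ry": 0,"rz": 0,"claw": 1}
    - {"dx": -0.05,"dy": -0.05,"dz": 0.1,"rx": 0,"ry": 0,"rz": 0,"claw": 1}
    - {"dx": -0.05,"dy": -0.05,"dz": 0.1,"rx": 0,"ry": 0,"rz": 0,"claw": 1}

```text
time: 2.95
tool_pos: [0.479, -0.0897, 0.0506]
tool_rot: [-0.001, 1.0, 0.024, 0.001]
contact_force: [-0.4, 1.0, 2.4]
gripper_width: 0.266
```

```bash
python3 -c "
from h import *
where();go(-.0175,.05)"
```

```text
t 2.95 s -0.0177 acr 0.0004 z 0.0506 Fs 1.0 Fa -0.37 Fz 2.41 w 0.266
d cm [-0.04 -0.02  0.06] rot [-0.001 -0.001 -0.003]
```

Emit:
play_rows:
  commands:
    - {"dx": 0,"dy": -0.4,"dz": 0,"rx": 0,"ry": 0,"rz": 0,"claw": 1}
    - {"dx": 0,"dy": -0.8,"dz": 0,"rx": 0,"ry": 0,"rz": 0,"claw": 1}

```text
time: 3.15
tool_pos: [0.4786, -0.0818, 0.0507]
tool_rot: [-0.0, 1.0, 0.024, 0.001]
contact_force: [-0.1, -2.7, 0.4]
gripper_width: 0.262
```

```bash
python3 -c "
from h import *
where();go(-.0175,.05)"
```

```text
t 3.15 s -0.0098 acr 0.0004 z 0.0507 Fs -2.71 Fa -0.28 Fz 0.42 w 0.262
d cm [-0.04  0.77  0.07] rot [-0.001 -0.001 -0.004]
```

Emit:
play_rows:
  commands:
    - {"dx": 0,"dy": -0.4,"dz": 0,"rx": 0,"ry": 0,"rz": 0,"claw": 1}
    - {"dx": 0,"dy": -0.8,"dz": 0,"rx": 0,"ry": 0,"rz": 0,"claw": 1}

```text
time: 3.35
tool_pos: [0.4781, -0.0735, 0.0507]
tool_rot: [-0.0, 1.0, 0.024, 0.0]
contact_force: [-1.4, -1.3, 0.7]
gripper_width: 0.264
```

Emit:
play_rows:
  commands:
    - {"dx": 0,"dy": -0.4,"dz": 0,"rx": 0,"ry": 0,"rz": 0,"claw": 1}
    - {"dx": 0,"dy": -0.8,"dz": 0,"rx": 0,"ry": 0,"rz": 0,"claw": 1}

```text
time: 3.55
tool_pos: [0.4777, -0.0651, 0.0507]
tool_rot: [-0.0, 1.0, 0.024, 0.0]
contact_force: [-0.6, -2.0, 0.4]
gripper_width: 0.267
```

Emit:
play_rows:
  commands:
    - {"dx": 0,"dy": -0.4,"dz": 0,"rx": 0,"ry": 0,"rz": 0,"claw": 1}
    - {"dx": 0,"dy": -0.8,"dz": 0,"rx": 0,"ry": 0,"rz": 0,"claw": 1}

```text
time: 3.75
tool_pos: [0.4773, -0.0567, 0.0507]
tool_rot: [-0.0, 1.0, 0.024, 0.0]
contact_force: [-0.9, -2.1, 1.0]
gripper_width: 0.267
```

```bash
python3 -c "
from h import *
where();go(-.0175,.05)"
```

```text
t 3.75 s 0.0154 acr 0.0003 z 0.0507 Fs -2.09 Fa -0.99 Fz 0.97 w 0.267
d cm [-0.02  3.29  0.07] rot [-0.001 -0.001 -0.003]
```

Emit:
play_rows:
  commands:
    - {"dx": 0,"dy": -0.4,"dz": 0,"rx": 0,"ry": 0,"rz": 0,"claw": 1}
    - {"dx": 0,"dy": -0.8,"dz": 0,"rx": 0,"ry": 0,"rz": 0,"claw": 1}

```text
time: 3.95
tool_pos: [0.4768, -0.0483, 0.0507]
tool_rot: [-0.0, 1.0, 0.024, 0.0]
contact_force: [-0.9, -1.3, 0.8]
gripper_width: 0.265
```

Emit:
play_rows:
  commands:
    - {"dx": 0,"dy": -0.4,"dz": 0,"rx": 0,"ry": 0,"rz": 0,"claw": 1}
    - {"dx": 0,"dy": -0.8,"dz": 0,"rx": 0,"ry": 0,"rz": 0,"claw": 1}

```text
time: 4.15
tool_pos: [0.4764, -0.04, 0.0507]
tool_rot: [-0.0, 1.0, 0.024, 0.0]
contact_force: [-0.1, -1.6, 1.2]
gripper_width: 0.261
```

Emit:
play_rows:
  commands:
    - {"dx": 0,"dy": -0.4,"dz": 0,"rx": 0,"ry": 0,"rz": 0,"claw": 1}
    - {"dx": 0,"dy": -0.8,"dz": 0,"rx": 0,"ry": 0,"rz": 0,"claw": 1}

```text
time: 4.35
tool_pos: [0.476, -0.0316, 0.0507]
tool_rot: [-0.0, 1.0, 0.024, 0.0]
contact_force: [-0.6, -1.1, 1.4]
gripper_width: 0.269
```

Emit:
play_rows:
  commands:
    - {"dx": 0,"dy": -0.4,"dz": 0,"rx": 0,"ry": 0,"rz": 0,"claw": 1}
    - {"dx": 0,"dy": -0.8,"dz": 0,"rx": 0,"ry": 0,"rz": 0,"claw": 1}

```text
time: 4.55
tool_pos: [0.4756, -0.0233, 0.0507]
tool_rot: [-0.0, 1.0, 0.024, 0.0]
contact_force: [-0.8, -1.7, 1.4]
gripper_width: 0.266
```

Emit:
play_rows:
  commands:
    - {"dx": 0,"dy": -0.4,"dz": 0,"rx": 0,"ry": 0,"rz": 0,"claw": 1}
    - {"dx": 0,"dy": -0.8,"dz": 0,"rx": 0,"ry": 0,"rz": 0,"claw": 1}

```text
time: 4.75
tool_pos: [0.4751, -0.0149, 0.0507]
tool_rot: [-0.0, 1.0, 0.024, 0.0]
contact_force: [-1.0, -1.1, 0.7]
gripper_width: 0.266
```

```bash
python3 -c "
from h import *
where();go(-.0175,.05)"
```

```text
t 4.75 s 0.0572 acr 0.0003 z 0.0507 Fs -1.02 Fa -1.06 Fz 0.7 w 0.266
d cm [-0.01  7.47  0.07] rot [-0.001 -0.    -0.003]
```

Emit:
play_rows:
  commands:
    - {"dx": 0,"dy": -0.4,"dz": 0,"rx": 0,"ry": 0,"rz": 0,"claw": 1}
    - {"dx": 0,"dy": -0.8,"dz": 0,"rx": 0,"ry": 0,"rz": 0,"claw": 1}
    - {"dx": 0,"dy": -1.2,"dz": 0,"rx": 0,"ry": 0,"rz": 0,"claw": 1}
    - {"dx": 0,"dy": -1.5,"dz": 0,"rx": 0,"ry": 0,"rz": 0,"claw": 1}
    - {"dx": 0,"dy": -1.6,"dz": 0,"rx": 0,"ry": 0,"rz": 0,"claw": 1}

```text
time: 5.25
tool_pos: [0.4743, 0.0014, 0.0507]
tool_rot: [-0.0, 1.0, 0.024, 0.0]
contact_force: [-0.7, -0.7, 0.7]
gripper_width: 0.264
```

```bash
python3 -c "
from h import *
where()
cv2.imwrite('pics/w2.png',grab_frame('wrist'))"
```

```text
t 5.25 s 0.0736 acr 0.0003 z 0.0507 Fs -0.65 Fa -0.74 Fz 0.73 w 0.264
```

View pics/w2.png

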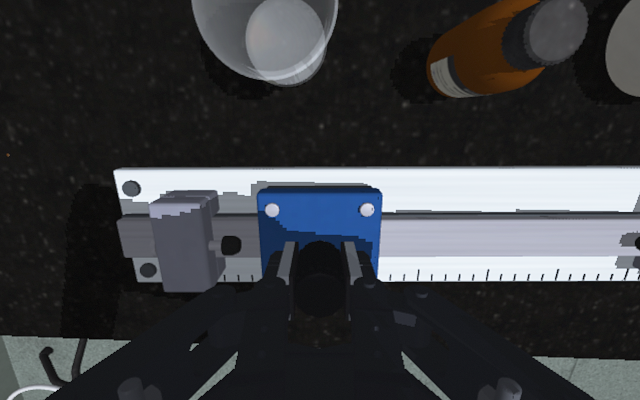

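Emit:
play_rows:
  commands:
    - {"dx": 0,"dy": -0.2,"dz": 0,"rx": 0,"ry": 0,"rz": 0,"claw": 1}
    - {"dx": 0,"dy": -0.4,"dz": 0,"rx": 0,"ry": 0,"rz": 0,"claw": 1}
    - {"dx": 0,"dy": -0.6,"dz": 0,"rx": 0,"ry": 0,"rz": 0,"claw": 1}

```text
time: 5.6
tool_pos: [0.474, 0.0075, 0.0507]
tool_rot: [-0.0, 1.0, 0.024, 0.0]
contact_force: [-1.5, -1.3, 0.7]
gripper_width: 0.264
```

Emit:
play_rows:
  commands:
    - {"dx": 0,"dy": -0.1,"dz": 0,"rx": 0,"ry": 0,"rz": 0,"claw": 1}
    - {"dx": 0,"dy": -0.15,"dz": 0,"rx": 0,"ry": 0,"rz": 0,"claw": 1}

```text
time: 5.8
tool_pos: [0.4739, 0.0091, 0.0507]
tool_rot: [-0.0, 1.0, 0.024, 0.0]
contact_force: [-1.1, -1.3, 1.0]
gripper_width: 0.265
```

Emit:
play_rows:
  commands:
    - {"dx": 0,"dy": -0.1,"dz": 0,"rx": 0,"ry": 0,"rz": 0,"claw": 1}
    - {"dx": 0,"dy": -0.15,"dz": 0,"rx": 0,"ry": 0,"rz": 0,"claw": 1}

```text
time: 6.0
tool_pos: [0.4738, 0.0107, 0.0507]
tool_rot: [-0.0, 1.0, 0.024, 0.0]
contact_force: [-2.7, -1.9, 1.6]
gripper_width: 0.269
```

Emit:
play_rows:
  commands:
    - {"dx": 0,"dy": -0.1,"dz": 0,"rx": 0,"ry": 0,"rz": 0,"claw": 1}
    - {"dx": 0,"dy": -0.1,"dz": 0,"rx": 0,"ry": 0,"rz": 0,"claw": 1}

```text
time: 6.2
tool_pos: [0.4738, 0.0118, 0.0507]
tool_rot: [-0.001, 1.0, 0.024, 0.0]
contact_force: [-0.9, -0.7, 2.0]
gripper_width: 0.258
```

Emit:
play_rows:
  commands:
    - {"dx": 0,"dy": -0.1,"dz": 0,"rx": 0,"ry": 0,"rz": 0,"claw": 1}
    - {"dx": 0,"dy": -0.1,"dz": 0,"rx": 0,"ry": 0,"rz": 0,"claw": 1}

```text
time: 6.4
tool_pos: [0.4737, 0.0129, 0.0507]
tool_rot: [-0.001, 1.0, 0.024, 0.0]
contact_force: [-2.1, -1.4, 1.3]
gripper_width: 0.268
```

Emit:
play_rows:
  commands:
    - {"dx": 0,"dy": -0.1,"dz": 0,"rx": 0,"ry": 0,"rz": 0,"claw": 1}
    - {"dx": 0,"dy": -0.1,"dz": 0,"rx": 0,"ry": 0,"rz": 0,"claw": 1}

```text
time: 6.6
tool_pos: [0.4736, 0.0141, 0.0507]
tool_rot: [-0.001, 1.0, 0.024, 0.0]
contact_force: [-1.0, -0.1, 0.7]
gripper_width: 0.265
```

Emit:
play_rows:
  commands:
    - {"dx": 0,"dy": -0.1,"dz": 0,"rx": 0,"ry": 0,"rz": 0,"claw": 1}
    - {"dx": 0,"dy": -0.1,"dz": 0,"rx": 0,"ry": 0,"rz": 0,"claw": 1}

```text
time: 6.8
tool_pos: [0.4735, 0.0151, 0.0507]
tool_rot: [-0.001, 1.0, 0.024, 0.0]
contact_force: [-1.3, -1.9, 1.7]
gripper_width: 0.266
```

```bash
python3 -c "
from h import *
where()
cv2.imwrite('pics/w3.png',cv2.resize(grab_frame('wrist')[150:300,100:400],None,fx=2.5,fy=2.5))"
```

```text
t 6.8 s 0.0873 acr 0.0003 z 0.0507 Fs -1.83 Fa -1.41 Fz 1.74 w 0.266
```

View pics/w3.png

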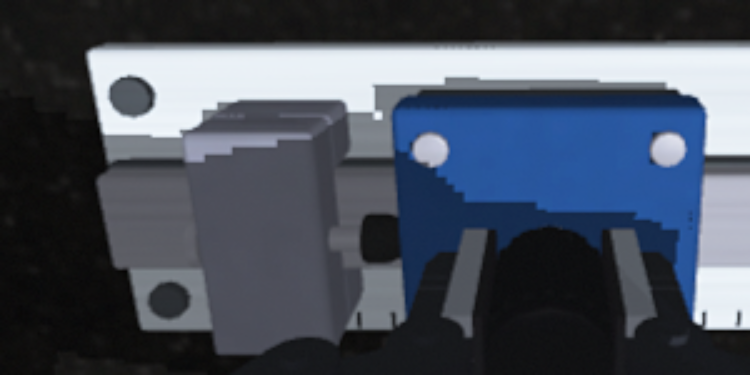

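Emit:
play_rows:
  commands:
    - {"dx": 0,"dy": -0.1,"dz": 0,"rx": 0,"ry": 0,"rz": 0,"claw": 1}
    - {"dx": 0,"dy": -0.1,"dz": 0,"rx": 0,"ry": 0,"rz": 0,"claw": 1}

```text
time: 7.05
tool_pos: [0.4735, 0.0159, 0.0507]
tool_rot: [-0.0, 1.0, 0.024, 0.0]
contact_force: [-2.2, -2.7, 1.2]
gripper_width: 0.263
```

Emit:
play_rows:
  commands:
    - {"dx": 0,"dy": -0.1,"dz": 0,"rx": 0,"ry": 0,"rz": 0,"claw": 1}
    - {"dx": 0,"dy": -0.1,"dz": 0,"rx": 0,"ry": 0,"rz": 0,"claw": 1}

```text
time: 7.25
tool_pos: [0.4735, 0.0164, 0.0507]
tool_rot: [0.0, 1.0, 0.024, 0.0]
contact_force: [-0.7, -4.9, 0.5]
gripper_width: 0.263
```

Emit:
play_rows:
  commands:
    - {"dx": 0,"dy": -0.1,"dz": 0,"rx": 0,"ry": 0,"rz": 0,"claw": 1}
    - {"dx": 0,"dy": -0.1,"dz": 0,"rx": 0,"ry": 0,"rz": 0,"claw": 1}

```text
time: 7.45
tool_pos: [0.4735, 0.0167, 0.0507]
tool_rot: [0.001, 1.0, 0.024, 0.0]
contact_force: [-0.3, -6.6, 0.9]
gripper_width: 0.264
```

```bash
python3 -c "
from h import *
where()"
```

```text
t 7.45 s 0.0889 acr 0.0003 z 0.0507 Fs -6.56 Fa -0.68 Fz 0.94 w 0.264
```

Emit:
play_rows:
  commands:
    - {"dx": 0,"dy": -0.15,"dz": 0,"rx": 0,"ry": 0,"rz": 0,"claw": 1}
    - {"dx": 0,"dy": -0.15,"dz": 0,"rx": 0,"ry": 0,"rz": 0,"claw": 1}
    - {"dx": 0,"dy": -0.15,"dz": 0,"rx": 0,"ry": 0,"rz": 0,"claw": 1}

```text
time: 7.75
tool_pos: [0.4734, 0.0172, 0.0507]
tool_rot: [0.002, 1.0, 0.024, 0.0]
contact_force: [-0.9, -8.4, 0.6]
gripper_width: 0.265
```

Emit:
play_rows:
  commands:
    - {"dx": 0,"dy": 0.9,"dz": 0,"rx": 0,"ry": 0,"rz": 0,"claw": 1}
    - {"dx": 0,"dy": 1.8,"dz": 0,"rx": 0,"ry": 0,"rz": 0,"claw": 1}
    - {"dx": 0,"dy": 2.7,"dz": 0,"rx": 0,"ry": 0,"rz": 0,"claw": 1}
    - {"dx": 0,"dy": 3.6,"dz": 0,"rx": 0,"ry": 0,"rz": 0,"claw": 1}
    - {"dx": 0,"dy": 4.5,"dz": 0,"rx": 0,"ry": 0,"rz": 0,"claw": 1}

```text
time: 8.25
tool_pos: [0.4758, -0.0283, 0.0507]
tool_rot: [0.002, 1.0, 0.024, 0.0]
contact_force: [1.4, 1.9, -1.8]
gripper_width: 0.266
```

Emit:
play_rows:
  commands:
    - {"dx": 0,"dy": 0.9,"dz": 0,"rx": 0,"ry": 0,"rz": 0,"claw": 1}
    - {"dx": 0,"dy": 1.8,"dz": 0,"rx": 0,"ry": 0,"rz": 0,"claw": 1}
    - {"dx": 0,"dy": 2.7,"dz": 0,"rx": 0,"ry": 0,"rz": 0,"claw": 1}
    - {"dx": 0,"dy": 3.6,"dz": 0,"rx": 0,"ry": 0,"rz": 0,"claw": 1}
    - {"dx": 0,"dy": 4.3,"dz": 0,"rx": 0,"ry": 0,"rz": 0,"claw": 1}

```text
time: 8.75
tool_pos: [0.478, -0.072, 0.0507]
tool_rot: [0.002, 1.0, 0.024, 0.0]
contact_force: [3.7, 2.3, -2.4]
gripper_width: 0.266
```

```bash
python3 -c "
from h import *
where();go(0,.05)"
```

```text
t 8.75 s 0.0001 acr 0.0003 z 0.0507 Fs 2.08 Fa 3.85 Fz -2.36 w 0.266
d cm [-0.03  0.01  0.07] rot [ 0.003 -0.001 -0.003]
```

Now slow sampling to the right.

Emit:
play_rows:
  commands:
    - {"dx": 0,"dy": 0.4,"dz": 0,"rx": 0,"ry": 0,"rz": 0,"claw": 1}
    - {"dx": 0,"dy": 0.8,"dz": 0,"rx": 0,"ry": 0,"rz": 0,"claw": 1}
    - {"dx": 0,"dy": 1.2,"dz": 0,"rx": 0,"ry": 0,"rz": 0,"claw": 1}

```text
time: 9.05
tool_pos: [0.4787, -0.0842, 0.0507]
tool_rot: [0.002, 1.0, 0.024, 0.001]
contact_force: [3.2, 1.9, -2.1]
gripper_width: 0.267
```

Emit:
play_rows:
  commands:
    - {"dx": 0,"dy": 0.4,"dz": 0,"rx": 0,"ry": 0,"rz": 0,"claw": 1}

```text
time: 9.15
tool_pos: [0.4789, -0.0884, 0.0507]
tool_rot: [0.002, 1.0, 0.024, 0.001]
contact_force: [3.4, 2.2, -2.9]
gripper_width: 0.267
```

Emit:
play_rows:
  commands:
    - {"dx": 0,"dy": 0.4,"dz": 0,"rx": 0,"ry": 0,"rz": 0,"claw": 1}

```text
time: 9.25
tool_pos: [0.4791, -0.0926, 0.0507]
tool_rot: [0.002, 1.0, 0.024, 0.001]
contact_force: [2.6, 1.5, -2.9]
gripper_width: 0.263
```

Emit:
play_rows:
  commands:
    - {"dx": 0,"dy": 0.4,"dz": 0,"rx": 0,"ry": 0,"rz": 0,"claw": 1}

```text
time: 9.35
tool_pos: [0.4792, -0.0962, 0.0507]
tool_rot: [0.001, 1.0, 0.024, 0.001]
contact_force: [2.7, 8.9, 0.3]
gripper_width: 0.264
```

Emit:
play_rows:
  commands:
    - {"dx": 0,"dy": 0.4,"dz": 0,"rx": 0,"ry": 0,"rz": 0,"claw": 1}

```text
time: 9.45
tool_pos: [0.4793, -0.0987, 0.0507]
tool_rot: [-0.002, 1.0, 0.024, 0.0]
contact_force: [2.6, 9.7, 0.3]
gripper_width: 0.265
```

Emit:
play_rows:
  commands:
    - {"dx": 0,"dy": 0.4,"dz": 0,"rx": 0,"ry": 0,"rz": 0,"claw": 1}

```text
time: 9.55
tool_pos: [0.4795, -0.1016, 0.0508]
tool_rot: [-0.003, 1.0, 0.024, 0.0]
contact_force: [2.1, 8.9, -0.3]
gripper_width: 0.265
```

Emit:
play_rows:
  commands:
    - {"dx": 0,"dy": 0.4,"dz": 0,"rx": 0,"ry": 0,"rz": 0,"claw": 1}

```text
time: 9.65
tool_pos: [0.4797, -0.1045, 0.0508]
tool_rot: [-0.004, 1.0, 0.024, 0.0]
contact_force: [1.4, 9.3, -0.8]
gripper_width: 0.261
```

Emit:
play_rows:
  commands:
    - {"dx": 0,"dy": 0.4,"dz": 0,"rx": 0,"ry": 0,"rz": 0,"claw": 1}

```text
time: 9.75
tool_pos: [0.4798, -0.1075, 0.0507]
tool_rot: [-0.005, 1.0, 0.024, 0.0]
contact_force: [2.1, 8.3, -0.2]
gripper_width: 0.263
```

Emit:
play_rows:
  commands:
    - {"dx": 0,"dy": 0.4,"dz": 0,"rx": 0,"ry": 0,"rz": 0,"claw": 1}

```text
time: 9.85
tool_pos: [0.48, -0.1108, 0.0508]
tool_rot: [-0.006, 1.0, 0.025, 0.0]
contact_force: [2.2, 6.3, -1.0]
gripper_width: 0.26
```

Emit:
play_rows:
  commands:
    - {"dx": 0,"dy": 0.4,"dz": 0,"rx": 0,"ry": 0,"rz": 0,"claw": 1}

```text
time: 9.95
tool_pos: [0.4802, -0.1148, 0.0507]
tool_rot: [-0.006, 1.0, 0.025, -0.0]
contact_force: [1.7, 1.5, -2.3]
gripper_width: 0.266
```

Emit:
play_rows:
  commands:
    - {"dx": 0,"dy": 0.4,"dz": 0,"rx": 0,"ry": 0,"rz": 0,"claw": 1}

```text
time: 10.05
tool_pos: [0.4805, -0.1194, 0.0507]
tool_rot: [-0.005, 1.0, 0.026, -0.0]
contact_force: [1.6, 1.8, -2.7]
gripper_width: 0.266
```

Emit:
play_rows:
  commands:
    - {"dx": 0,"dy": 0.4,"dz": 0,"rx": 0,"ry": 0,"rz": 0,"claw": 1}

```text
time: 10.15
tool_pos: [0.4807, -0.124, 0.0507]
tool_rot: [-0.004, 1.0, 0.026, -0.0]
contact_force: [1.9, 2.3, -1.5]
gripper_width: 0.261
```

Emit:
play_rows:
  commands:
    - {"dx": 0,"dy": 0.4,"dz": 0,"rx": 0,"ry": 0,"rz": 0,"claw": 1}

```text
time: 10.25
tool_pos: [0.4809, -0.1286, 0.0507]
tool_rot: [-0.004, 1.0, 0.026, -0.0]
contact_force: [2.2, 1.9, -2.4]
gripper_width: 0.266
```

Emit:
play_rows:
  commands:
    - {"dx": 0,"dy": 0.5,"dz": 0,"rx": 0,"ry": 0,"rz": 0,"claw": 1}
    - {"dx": 0,"dy": 1.0,"dz": 0,"rx": 0,"ry": 0,"rz": 0,"claw": 1}
    - {"dx": 0,"dy": 1.5,"dz": 0,"rx": 0,"ry": 0,"rz": 0,"claw": 1}
    - {"dx": 0,"dy": 1.9,"dz": 0,"rx": 0,"ry": 0,"rz": 0,"claw": 1}
    - {"dx": 0,"dy": 2.1,"dz": 0,"rx": 0,"ry": 0,"rz": 0,"claw": 1}

```text
time: 10.75
tool_pos: [0.4821, -0.1501, 0.0507]
tool_rot: [-0.004, 1.0, 0.026, -0.0]
contact_force: [1.2, 1.9, -0.8]
gripper_width: 0.262
```

```bash
python3 -c "
from h import *
where();go(-.08,.0507)
cv2.imwrite('pics/w4.png',cv2.resize(grab_frame('wrist')[150:300,230:530],None,fx=2.5,fy=2.5))"
```

```text
t 10.75 s -0.0781 acr 0.0004 z 0.0507 Fs 1.79 Fa 1.3 Fz -0.82 w 0.262
d cm [-0.04  0.19 -0.  ] rot [-0.008 -0.     0.001]
```

View pics/w4.png

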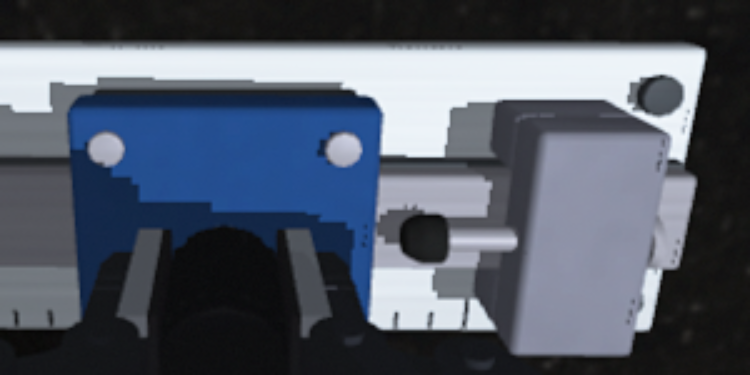

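Emit:
play_rows:
  commands:
    - {"dx": 0,"dy": 0.15,"dz": 0,"rx": 0,"ry": 0,"rz": 0,"claw": 1}
    - {"dx": 0,"dy": 0.3,"dz": 0,"rx": 0,"ry": 0,"rz": 0,"claw": 1}
    - {"dx": 0,"dy": 0.3,"dz": 0,"rx": 0,"ry": 0,"rz": 0,"claw": 1}

```text
time: 11.1
tool_pos: [0.4822, -0.1535, 0.0507]
tool_rot: [-0.003, 1.0, 0.026, 0.0]
contact_force: [0.7, 0.3, -1.7]
gripper_width: 0.261
```

Emit:
play_rows:
  commands:
    - {"dx": 0,"dy": 0.1,"dz": 0,"rx": 0,"ry": 0,"rz": 0,"claw": 1}
    - {"dx": 0,"dy": 0.15,"dz": 0,"rx": 0,"ry": 0,"rz": 0,"claw": 1}

```text
time: 11.3
tool_pos: [0.4823, -0.1549, 0.0507]
tool_rot: [-0.004, 1.0, 0.026, -0.0]
contact_force: [0.8, 1.2, -0.9]
gripper_width: 0.264
```

Emit:
play_rows:
  commands:
    - {"dx": 0,"dy": 0.1,"dz": 0,"rx": 0,"ry": 0,"rz": 0,"claw": 1}
    - {"dx": 0,"dy": 0.15,"dz": 0,"rx": 0,"ry": 0,"rz": 0,"claw": 1}

```text
time: 11.5
tool_pos: [0.4824, -0.1564, 0.0507]
tool_rot: [-0.004, 1.0, 0.026, -0.0]
contact_force: [1.0, 1.8, -1.5]
gripper_width: 0.262
```

Emit:
play_rows:
  commands:
    - {"dx": 0,"dy": 0.1,"dz": 0,"rx": 0,"ry": 0,"rz": 0,"claw": 1}
    - {"dx": 0,"dy": 0.15,"dz": 0,"rx": 0,"ry": 0,"rz": 0,"claw": 1}

```text
time: 11.7
tool_pos: [0.4825, -0.158, 0.0507]
tool_rot: [-0.004, 1.0, 0.026, -0.0]
contact_force: [1.2, 1.8, -0.5]
gripper_width: 0.268
```

Emit:
play_rows:
  commands:
    - {"dx": 0,"dy": 0.1,"dz": 0,"rx": 0,"ry": 0,"rz": 0,"claw": 1}
    - {"dx": 0,"dy": 0.1,"dz": 0,"rx": 0,"ry": 0,"rz": 0,"claw": 1}

```text
time: 11.9
tool_pos: [0.4825, -0.1589, 0.0507]
tool_rot: [-0.004, 1.0, 0.026, -0.0]
contact_force: [0.3, 2.7, -0.6]
gripper_width: 0.268
```

Emit:
play_rows:
  commands:
    - {"dx": 0,"dy": 0.1,"dz": 0,"rx": 0,"ry": 0,"rz": 0,"claw": 1}
    - {"dx": 0,"dy": 0.1,"dz": 0,"rx": 0,"ry": 0,"rz": 0,"claw": 1}

```text
time: 12.1
tool_pos: [0.4826, -0.1595, 0.0507]
tool_rot: [-0.004, 1.0, 0.026, -0.0]
contact_force: [1.1, 4.6, 0.5]
gripper_width: 0.262
```

Emit:
play_rows:
  commands:
    - {"dx": 0,"dy": 0.1,"dz": 0,"rx": 0,"ry": 0,"rz": 0,"claw": 1}
    - {"dx": 0,"dy": 0.1,"dz": 0,"rx": 0,"ry": 0,"rz": 0,"claw": 1}

```text
time: 12.3
tool_pos: [0.4826, -0.1599, 0.0507]
tool_rot: [-0.005, 1.0, 0.026, -0.0]
contact_force: [0.8, 6.7, 1.4]
gripper_width: 0.26
```

Emit:
play_rows:
  commands:
    - {"dx": 0,"dy": 0.15,"dz": 0,"rx": 0,"ry": 0,"rz": 0,"claw": 1}
    - {"dx": 0,"dy": 0.15,"dz": 0,"rx": 0,"ry": 0,"rz": 0,"claw": 1}
    - {"dx": 0,"dy": 0.15,"dz": 0,"rx": 0,"ry": 0,"rz": 0,"claw": 1}

```text
time: 12.6
tool_pos: [0.4826, -0.1604, 0.0507]
tool_rot: [-0.006, 1.0, 0.026, -0.0]
contact_force: [0.6, 6.8, 1.9]
gripper_width: 0.267
```

Emit:
play_rows:
  commands:
    - {"dx": 0,"dy": -0.8,"dz": 0,"rx": 0,"ry": 0,"rz": 0,"claw": 1}
    - {"dx": 0,"dy": -1.6,"dz": 0,"rx": 0,"ry": 0,"rz": 0,"claw": 1}
    - {"dx": 0,"dy": -2.4,"dz": 0,"rx": 0,"ry": 0,"rz": 0,"claw": 1}
    - {"dx": 0,"dy": -3.1,"dz": 0,"rx": 0,"ry": 0,"rz": 0,"claw": 1}
    - {"dx": 0,"dy": -3.7,"dz": 0,"rx": 0,"ry": 0,"rz": 0,"claw": 1}

```text
time: 13.1
tool_pos: [0.4806, -0.1229, 0.0508]
tool_rot: [-0.006, 1.0, 0.026, -0.0]
contact_force: [3.6, -1.8, -6.9]
gripper_width: 0.263
```

Emit:
play_rows:
  commands:
    - {"dx": 0,"dy": -0.3,"dz": 0,"rx": 0,"ry": 0,"rz": 0,"claw": 1}

```text
time: 13.2
tool_pos: [0.4805, -0.1193, 0.0508]
tool_rot: [-0.006, 1.0, 0.026, -0.0]
contact_force: [3.1, -2.6, -4.9]
gripper_width: 0.263
```

Emit:
play_rows:
  commands:
    - {"dx": 0,"dy": -0.3,"dz": 0,"rx": 0,"ry": 0,"rz": 0,"claw": 1}

```text
time: 13.3
tool_pos: [0.4803, -0.116, 0.0508]
tool_rot: [-0.005, 1.0, 0.026, -0.0]
contact_force: [2.9, -1.2, -4.7]
gripper_width: 0.262
```

Emit:
play_rows:
  commands:
    - {"dx": 0,"dy": -0.3,"dz": 0,"rx": 0,"ry": 0,"rz": 0,"claw": 1}

```text
time: 13.4
tool_pos: [0.4801, -0.1133, 0.0508]
tool_rot: [-0.005, 1.0, 0.027, -0.0]
contact_force: [2.5, -6.6, -6.8]
gripper_width: 0.263
```

Emit:
play_rows:
  commands:
    - {"dx": 0,"dy": -0.3,"dz": 0,"rx": 0,"ry": 0,"rz": 0,"claw": 1}

```text
time: 13.5
tool_pos: [0.4801, -0.1117, 0.0508]
tool_rot: [-0.003, 1.0, 0.027, 0.0]
contact_force: [3.6, -11.4, -9.3]
gripper_width: 0.261
```

Emit:
play_rows:
  commands:
    - {"dx": 0,"dy": -0.3,"dz": 0,"rx": 0,"ry": 0,"rz": 0,"claw": 1}

```text
time: 13.6
tool_pos: [0.48, -0.1101, 0.0508]
tool_rot: [-0.001, 1.0, 0.027, 0.0]
contact_force: [3.7, -7.7, -7.0]
gripper_width: 0.263
```

Emit:
play_rows:
  commands:
    - {"dx": 0,"dy": -0.3,"dz": 0,"rx": 0,"ry": 0,"rz": 0,"claw": 1}
    - {"dx": 0,"dy": -0.6,"dz": 0,"rx": 0,"ry": 0,"rz": 0,"claw": 1}

```text
time: 13.8
tool_pos: [0.4797, -0.1053, 0.0508]
tool_rot: [0.0, 1.0, 0.026, 0.0]
contact_force: [3.7, -9.0, -7.6]
gripper_width: 0.262
```

Emit:
play_rows:
  commands:
    - {"dx": 0,"dy": -0.2,"dz": 0,"rx": 0,"ry": 0,"rz": 0,"claw": 1}

```text
time: 13.9
tool_pos: [0.4797, -0.1039, 0.0508]
tool_rot: [0.001, 1.0, 0.026, 0.0]
contact_force: [4.8, -6.7, -7.1]
gripper_width: 0.262
```

```bash
python3 -c "
from h import *
where();go(-.0315,.0507)"
```

```text
t 13.9 s -0.0319 acr 0.0003 z 0.0508 Fs -6.89 Fa 4.45 Fz -7.12 w 0.262
d cm [-0.03 -0.04  0.01] rot [ 0.001 -0.001  0.001]
```

Emit:
play_rows:
  commands:
    - {"dx": 0,"dy": 0,"dz": 0,"rx": 0,"ry": 0,"rz": 0,"claw": 1}
    - {"dx": 0,"dy": 0,"dz": 0,"rx": 0,"ry": 0,"rz": 0,"claw": 1}

```text
time: 14.1
tool_pos: [0.4796, -0.1038, 0.0508]
tool_rot: [0.0, 1.0, 0.026, 0.0]
contact_force: [2.9, -3.2, -4.6]
gripper_width: 0.261
```

Emit:
play_rows:
  commands:
    - {"dx": 0,"dy": 0,"dz": 0,"rx": 0,"ry": 0,"rz": 0,"claw": 0.2}
    - {"dx": 0,"dy": 0,"dz": 0,"rx": 0,"ry": 0,"rz": 0,"claw": 0.2}
    - {"dx": 0,"dy": 0,"dz": 0,"rx": 0,"ry": 0,"rz": 0,"claw": 0.2}
    - {"dx": 0,"dy": 0,"dz": 0,"rx": 0,"ry": 0,"rz": 0,"claw": 0.2}

```text
time: 14.5
tool_pos: [0.4797, -0.1037, 0.0511]
tool_rot: [0.0, 1.0, 0.026, 0.0]
contact_force: [-0.4, 0.4, -0.2]
gripper_width: 0.794
```

```bash
python3 -c "
from h import *
where()
cv2.imwrite('pics/w5.png',grab_frame('wrist'))"
```

```text
t 14.5 s -0.0316 acr 0.0003 z 0.0511 Fs 0.39 Fa -0.33 Fz -0.18 w 0.794
```

View pics/w5.png

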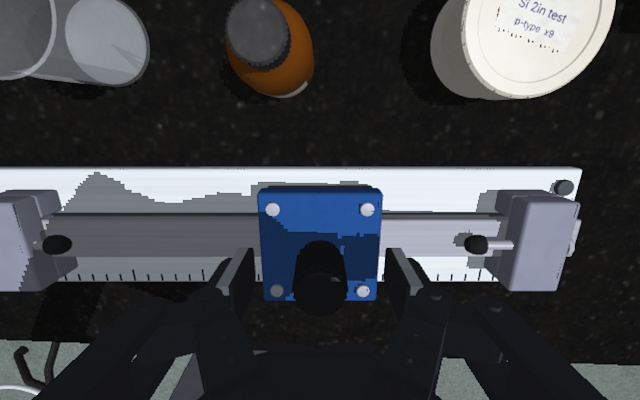

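The jaws stand open with the knob (320, 275) free between them. Next I raise the tool straight up.

Emit:
play_rows:
  commands:
    - {"dx": 0,"dy": 0,"dz": -2.5,"rx": 0,"ry": 0,"rz": 0,"claw": 0.2}
    - {"dx": 0,"dy": 0,"dz": -5,"rx": 0,"ry": 0,"rz": 0,"claw": 0.2}
    - {"dx": 0,"dy": 0,"dz": -8,"rx": 0,"ry": 0,"rz": 0,"claw": 0.2}
    - {"dx": 0,"dy": 0,"dz": -10,"rx": 0,"ry": 0,"rz": 0,"claw": 0.2}
    - {"dx": 0,"dy": 0,"dz": -10,"rx": 0,"ry": 0,"rz": 0,"claw": 0.2}

```text
time: 15.05
tool_pos: [0.4818, -0.1044, 0.1549]
tool_rot: [0.001, 1.0, 0.026, 0.004]
contact_force: [0.4, -1.2, -0.1]
gripper_width: 0.8
```

Emit:
play_rows:
  commands:
    - {"dx": 0,"dy": 0,"dz": 0,"rx": 0,"ry": 0,"rz": 0,"claw": 0.2}
    - {"dx": 0,"dy": 0,"dz": 0,"rx": 0,"ry": 0,"rz": 0,"claw": 0.2}
    - {"dx": 0,"dy": 0,"dz": 0,"rx": 0,"ry": 0,"rz": 0,"claw": 0.2}

```text
time: 15.35
tool_pos: [0.4809, -0.1041, 0.1533]
tool_rot: [0.001, 1.0, 0.026, 0.002]
contact_force: [-0.1, 0.3, -0.5]
gripper_width: 0.799
```

```bash
python3 - <<'E'
from h import *
where();st=monitor.state()
im=grab_frame('wrist');cv2.imwrite('pics/w6.png',im)
p=camera_params('wrist');T=p['tool_from_camera'];w,x,y,z=st['tool_rot'];W=np.eye(4);W[:3,:3]=Ro.from_quat([x,y,z,w]).as_matrix();W[:3,3]=st['tool_pos'];C=W@T
b=(im[...,0].astype(int)>im[...,2]+60)
n,l,s,c=cv2.connectedComponentsWithStats(b.astype(np.uint8));i=1+s[1:,4].argmax();print(s[i])
for u in (s[i][0],s[i][0]+s[i][2]):
    d=C[:3,:3]@np.array([(u-p['cx'])/p['fx'],(s[i][1]+3-p['cy'])/p['fy'],1]);X=C[:3,3]+d*(.042-C[2,3])/d[2];print(((X[:2]-M)@D).round(4))
E
```

```text
t 15.35 s -0.0321 acr 0.0016 z 0.1533 Fs 0.27 Fa -0.05 Fz -0.53 w 0.799
[   78   151   413    84 12252]
0.1797
-0.184
```

View pics/w6.png

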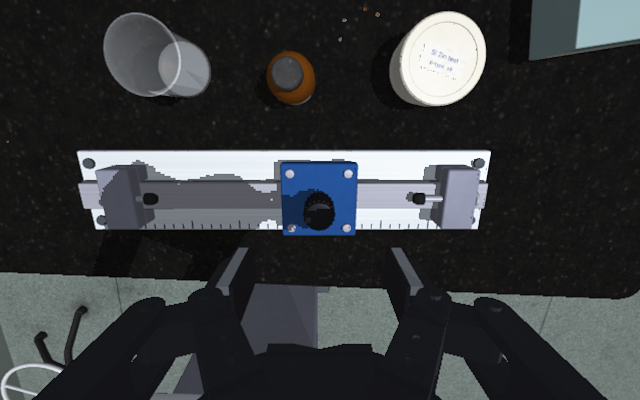

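```bash
python3 -c "
from h import *
print(ticket.job_done());where()"
```

```text
the job is handed in; nothing more can be done
None
the job is handed in; nothing more can be done
```

The job is handed in after about 15.4 s on the robot's clock. It reports no verdict, so what follows is from my own checks.

- **Left buffer:** I gripped the knob and stroked the carriage left until it pressed on the buffer. The force on the tool at the end of each step rose to 8.4 N, running drag included.
- **Right buffer:** I then stroked it right until it pressed there, with readings up to about 6.8 N. Forces were read only at the end of each step, and no reading was above 20 N.
- **Tight spot:** Going right, the drag jumped from about 2 N to 9–10 N at y ≈ −0.094 and dropped off again at about −0.113. Coming back from the right it rose again at about −0.114, with a reading of 11.4 N. That puts the centre near y = −0.104, about 32 mm to the right of the rail's centre. The zone measured about 20 mm long, a little less than the stated 24 mm.
- **Final position:** I let go at y ≈ −0.104 while the drag still read about 7–9 N, then lifted clear. The last wrist picture shows the carriage at that spot with the gripper free above it. The last force reading was about zero.
- **Bystanders:** All three stand upright in the last picture and looked undisturbed; I did not re-measure their positions.
- **Checks that failed:** My automatic outline of the carriage in the last picture picked up the whole rail, so I judged the final position by eye and from the tool pose. My first move call was refused because rows must name every field; nothing moved.

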